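# Clamp a cooling fan with a ratchet lever

### The arm

A 7-joint arm with a two-finger parallel gripper is mounted at the origin on the work surface. World frame = base frame: x ahead of the robot, y to its left, z up, the work surface at z = 0. Lengths are in m, angles in rad, forces in N, time in s.
With the tool pointing down it reaches from about 0.4 to 0.9 m from the base axis. Payload 5.5 kg.
Tool frame: the origin (TCP) lies at the very end of the fingers, on their centre line; the grasp point (between the pads) lies 19 mm behind it; x points along the fingers, z is the direction in which the jaws open and shut, and the axes are right-handed (so a half turn about x gives the same grasp; the last joint's range is limited). The gripper opens to 92 mm and grips with 3 to 60 N. Pads are 19 mm wide; open, the fingers measure 130 mm over their backs; the gripper's body (75 mm by 190 mm) begins 47 mm behind the grasp point.
Start: joints at [-0.998, 0.501, -0.427, 1.55, 0.221, 1.138, -0.21], TCP at [0.198, 0.619, 0.227] pointing down, gripper open.
Joint ranges: [-2.88, 2.88], [-0.31, 2.03], [-1.54, 1.56], [0.2, 2.42], [-1.41, 4.55], [0.19, 2.02], [-2.57, 2.57]. Speed limits (rad/s): [2.57, 2.57, 3.14, 3.14, 3.14, 3.14, 3.14].

### API

Orientations are given as a unit quaternion [x, y, z, w].
In Python, from plant import status, imaging, bot gives the robot as it stands.
- The arm moves only by the tool jog_arm, never from a script. Its argument "moves" is a list that holds one entry, the list of rows, each a list of 7 numbers: the shift along the world's x, y, z in mm, then the turn, a rotation vector about the world's x, y, z in degrees, then the finger opening in mm, from 0 to 91.8. A call has 1 to 12 rows; each row is the pose to reach, as a shift and turn from the pose commanded when the call began; what a row does not reach only later rows make up. A row lasts 1/10 s, in which the tool goes at most 50 mm and 8.59 degrees, less where a joint would pass 70% of its speed; a pose out of reach is approached as far as the arm can. A call with a gripper value outside its range is refused whole. The fingers move at their own pace and stop on an object; "force" is the grip in N (left out, the last holds). Time passes only in rows, so rows that repeat a pose let the fingers close. It gives the time, the measured TCP pose, the force and the opening at its end, in the units of the state.
- status.get_obs(): the state, without advancing time (a new reading comes with each control period).
- imaging.grab_frame(name): name is "side" or "top" or "wrist"; returns a dict with "image" (384x512x3 uint8, blue, green, red), "fx", "fy", "cx", "cy" (pixels), "k1" (the pictures are not rectified: a ray, as slopes to the right and down, at radius r is drawn at 1 + k1 r^2 times it, then the intrinsics apply), "xyz" and "rotation" of the camera in the world. Camera axes: x right, y down, z forward; pixel columns grow to the right and rows downward; lengths in m; the calibration is good to about 2 mm. A picture is of the moment at which its call begins. There is no depth.
- bot.finish_job(): hands the job in, once; it reports no verdict.
The state is a dict: "time": time; "joint_positions": joint angles; "qd": joint speeds; "joint_torque": joint torques, N m; "eef_pos": TCP position; "eef_rot": TCP orientation; "wrist_force": force on the tool from outside, world axes, zero at the start; "moment": the same for the moment, N m; "grip_width": opening from 0.0 (shut) to 1.0 (fully open).
Only numpy, scipy, OpenCV 4.12 (cv2) and the standard library are available. Lean on these libraries where they do the work, as an engineer would, in place of code of your own. Each camera call takes 0.05 s, during which the arm holds its last target.

### The job

Clamp the cooling fan in the service fixture so it sits firmly against the back fence. Work the ratchet lever clockwise; when it reaches its stop, lift it off its serrations, swing it back, let it drop in and turn again until the pad holds the fan firmly, without squeezing it so hard that it could crack. Leave the lever dropped into its serrations and do not disturb the other things on the bench.

Things in the scene. Friction and masses are not known exactly. Their poses are not given: they have to be found in the camera images.
- spindle_axis (a point): Point on the vertical axis about which the lever swings, 75 mm above the bench (height of the handle bar's middle line while the lever is down). Axes of the fixture: z up, y from the spindle towards the fan and fence.
- lever_grip (a point): Middle of the lever's straight, level black handle bar, 105 mm out from the spindle axis. Bar 18 mm wide, 18 mm high, 66 to 144 mm from the axis; x points outward along it, z up. With the lever down its middle line is 75 mm above the bench, with free space below down to the fixture plate (14 mm above the bench). Pinch it across its width from above.
- lever (a joint): Swing of the lever about the vertical spindle axis, rad: 0 at the rear stop pin, 1.30 at the forward stop pin, growing clockwise seen from above (the tightening way, which brings the bar towards the robot). At 0.65 the bar points straight away from the fan. One swing is not enough to close the clamp.
- lift (a joint): Height of the lever above its dropped position, m: 0 seated in the serrations, 0.012 at the upper stop; serrations clear from 0.005 up. A spring and its weight press it down (about 4 N when down, 7 N at the top). Clear, the lever swings almost freely and the spindle stays. On the tips of the teeth it stands about 3.5 mm high; a small turn lets it drop in.
- pad: Black rubber pad on the jaw, 70 x 10 x 30 mm. Moves to the fan 10 mm per rad of spindle turn; stiffly sprung (15 N per mm). Firm is about 30 N on the fan, felt at the middle of the bar as about 7 N while slowly turning (4.5 N with the pad free, each newton more is 11 N on the fan; a little less at standstill). Under 18 N is loose, over 45 N overtight, at 60 N the frame cracks.
- pad_face (a point): Centre of the pad's face towards the fan, 34 mm above the bench; y points to the fan.
- fan: Cooling fan unit, black square frame about 92 x 92 mm, 38 mm high, lying flat on the fixture plate with its wire guard up; origin at the centre of its underside, z up. It stands a few mm off the fence; the pad pushes it there.
- fence: Fixed aluminium back fence 120 mm long, 20 mm thick, 34 mm high, on the fixture's far end from the lever; origin at the centre of its underside; its y axis points away from the fan. Bolted at a different place each time.
- heat_sink: Bystander: loose aluminium finned heat sink 60 x 60 x 32 mm; origin at the centre of its underside.
- screw_jar: Bystander: clear jar with steel cap, 52 mm wide, 60 mm high; origin at the centre of its underside.
- screwdriver: Bystander: grey-handled screwdriver lying on the bench; origin at its underside.
- fixture: Fixed fixture, aluminium plate 150 x 320 mm, 14 mm thick; origin at the centre of its underside, y towards the fence. The spindle stands at y = -105 mm. Two upright steel stop pins, 8 mm thick, tops 87 mm above the bench, 45 mm from the spindle axis, bound the lever's thin arm; its hub is 56 mm wide, its top 81 mm above the bench.
- crown: Steel serrated ring on the spindle under the lever's hub, 58 mm wide; 16 teeth 0.39 rad apart, about 0.05 rad of play. Meshed, the lever turns it both ways (swinging back meshed opens the clamp). Stiff friction: about 4.5 N at the middle of the bar turns it while the pad is free, and it stays where left. Origin on the axis, 54.5 mm above the bench.
Not all that is in view belongs to the job. Several things have the shape of the fan; the one meant has the colours described above.

How it is judged:
On the way, in this order (a step that is already met when the one before it is completed fails the run):
1. the lever, dropped into its serrations, has driven the pad towards the fan by more than 3 mm (distance of pad_face from where it was at the start of the episode above 0.003 m and value of joint lift below 0.002 m), for 0.1 s.
2. the lever is lifted clear of its serrations (value of joint lift above 0.004 m), for 0.1 s.
3. the lever is seated again and has tightened the pad on the fan to more than 18 N (contact force between pad and fan above 18 N and value of joint lift below 0.002 m), for 0.2 s.
At the end, for the whole second after the job is handed in: The pad presses the fan with 18 to 45 N, the fan is pressed against the fence (over 12 N), flat (within 0.06 rad) and square to the fence (within 0.06 rad) and at rest, and the lever is down in its serrations (lift under 2 mm) (all of step 3 and contact force between pad and fan below 45 N and contact force between fan and fence above 12 N and angle between fan's own z axis and vertical below 0.06 rad and angle between the y axis of fan and the y axis of fence, either way round below 0.06 rad and linear speed of fan below 0.01 m/s); the robot touches nothing.
It fails at once if the fan is squeezed with more than 60 N (contact force between pad and fan above 60 N).
It fails at once if the heat sink, the jar or the screwdriver is moved by more than 25 mm (distance of any of heat_sink, screw_jar, screwdriver from where it was at the start of the episode above 0.025 m).
It also fails if it takes over 70 s, if anything falls off the work surface, if the arm or the gripper's body presses on something with over 40 N, if the wrist force passes 120 N, or if a joint passes its speed limit or range.

## Working session

There is one attempt and no reset: what is moved stays moved. The work goes in short steps, Python scripts to look and compute and a tool call to move; the robot and the scene stay as the last step left them, time stands still between calls to the robot, and variables do not carry over. Pictures are saved under pics/ and viewed, and the job is handed in when it is done.

Besides the shell and the picture viewer there is one more tool, called in YAML: its name, and indented under it one key for each argument. jog_arm: Moves the arm, as the interface text tells. Its arguments: {"type":"object","properties":{"moves":{"type":"array"},"force":{"type":"number"}},"required":["moves"]}

```bash
mkdir -p pics; ls; python3 - <<'E'
from plant import status, imaging, bot
import cv2
o=status.get_obs(); print(o)
for n in ["side","top","wrist"]:
    f=imaging.grab_frame(n); cv2.imwrite(f"pics/{n}0.png",f["image"]); print(n,{k:v for k,v in f.items() if k!="image"})
E
```

```text
pics
{'time': 0.0, 'joint_positions': array([-0.99774254,  0.50182788, -0.42676397,  1.55144376,  0.2208223 ,
        1.13832192, -0.21031224]), 'qd': array([ 2.92151031e-04,  5.45075831e-05, -3.23041833e-04,  5.45779438e-04,
        6.44855494e-04, -2.12701407e-04, -5.53647116e-04]), 'joint_torque': array([ 1.49640360e-03, -5.66617370e+01, -5.81630051e+00, -2.79102248e+01,
       -6.88651018e-02,  3.10041779e-02,  1.89441339e-04]), 'eef_pos': array([0.19805048, 0.61835428, 0.22569109]), 'eef_rot': array([-0.41726278,  0.57171932,  0.41646711,  0.57059963]), 'wrist_force': array([0.30115202, 0.51334324, 0.23903041]), 'moment': array([ 0.0175758 ,  0.02440631, -0.02553771]), 'grip_width': 0.9999530288618599}
side {'fx': 353.70194559008195, 'fy': 353.70194559008195, 'cx': 259.41197252573954, 'cy': 192.39656996502032, 'k1': 0.010831578966177025, 'xyz': array([0.24443022, 0.55990808, 0.63849859]), 'rotation': array([-0.27498749,  0.87169736, -0.38716852,  0.12093855])}
top {'fx': 447.8784092200835, 'fy': 447.8784092200835, 'cx': 252.66397897871485, 'cy': 188.60285648012874, 'k1': -0.0693410448347049, 'xyz': array([0.38841006, 0.06591681, 1.12364572]), 'rotation': array([ 0.70977104, -0.69901927,  0.05819648, -0.06488683])}
wrist {'fx': 285.91639922429454, 'fy': 285.91639922429454, 'cx': 259.8376710808115, 'cy': 200.11541907407118, 'k1': -0.054724178217909744, 'xyz': array([0.12020017, 0.64294457, 0.3837524 ]), 'rotation': array([0.79816544, 0.58301198, 0.08907367, 0.12286107])}
```

View pics/top0.png

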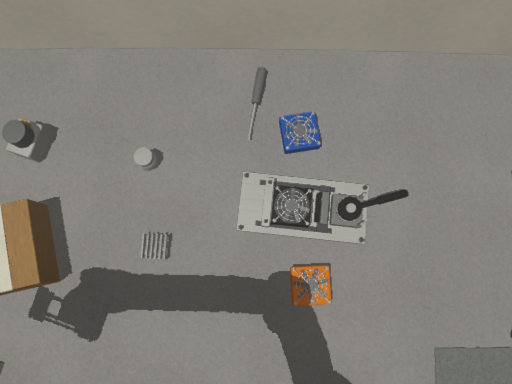

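View pics/side0.png

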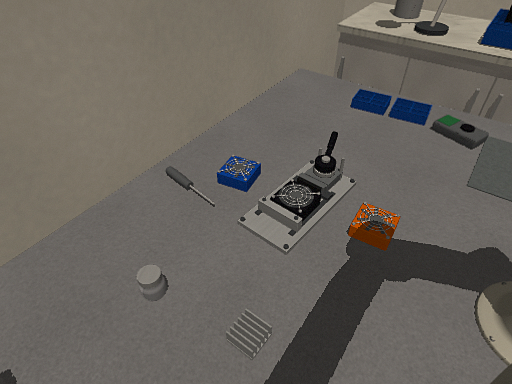

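View pics/wrist0.png

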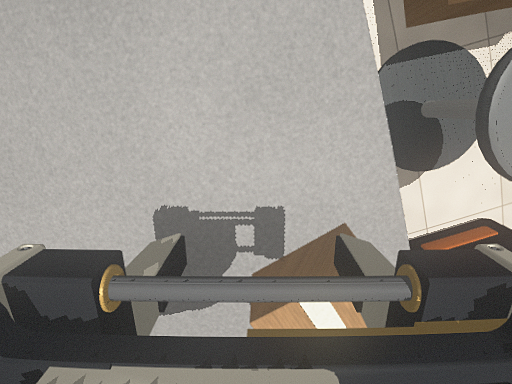

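```bash
cat > h.py <<'E'
import numpy as np, cv2
from scipy.spatial.transform import Rotation as R
from plant import status, imaging, bot
def KD(f):
    return np.array([[f["fx"],0,f["cx"]],[0,f["fy"],f["cy"]],[0,0,1.]]),np.array([f["k1"],0,0,0.])
def ray(f,uv):
    K,D=KD(f); p=cv2.undistortPoints(np.array(uv,float).reshape(-1,1,2),K,D)[:,0]
    return np.c_[p,np.ones(len(p))]@R.from_quat(f["rotation"]).as_matrix().T
def plane(f,uv,z):
    d=ray(f,uv); c=np.array(f["xyz"]); return c+d*((z-c[2])/d[:,2:3])
def proj(f,P):
    K,D=KD(f); M=R.from_quat(f["rotation"]).as_matrix()
    pc=(np.atleast_2d(P)-f["xyz"])@M; return cv2.projectPoints(pc.reshape(-1,1,3),np.zeros(3),np.zeros(3),K,D)[0][:,0]
E
python3 - <<'E'
from h import *
f=imaging.grab_frame("top"); im=f["image"]
cv2.imwrite("pics/c1.png",cv2.resize(im[160:255,230:420],None,fx=4,fy=4,interpolation=cv2.INTER_CUBIC))
print(plane(f,[[292,205],[350,208],[405,193],[312,286]],0.05).round(3))
f=imaging.grab_frame("side"); im=f["image"]
cv2.imwrite("pics/c2.png",cv2.resize(im[120:260,220:400],None,fx=4,fy=4,interpolation=cv2.INTER_CUBIC))
E
```

```text
[[ 0.538 -0.018  0.05 ]
 [ 0.533 -0.159  0.05 ]
 [ 0.572 -0.295  0.05 ]
 [ 0.347 -0.066  0.05 ]]
```

View pics/c1.png

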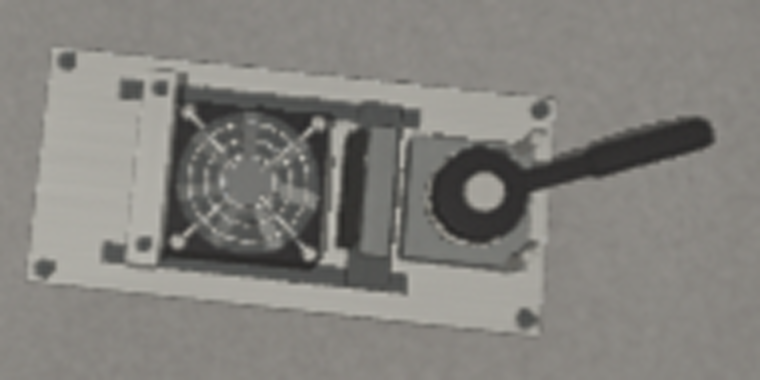

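View pics/c2.png

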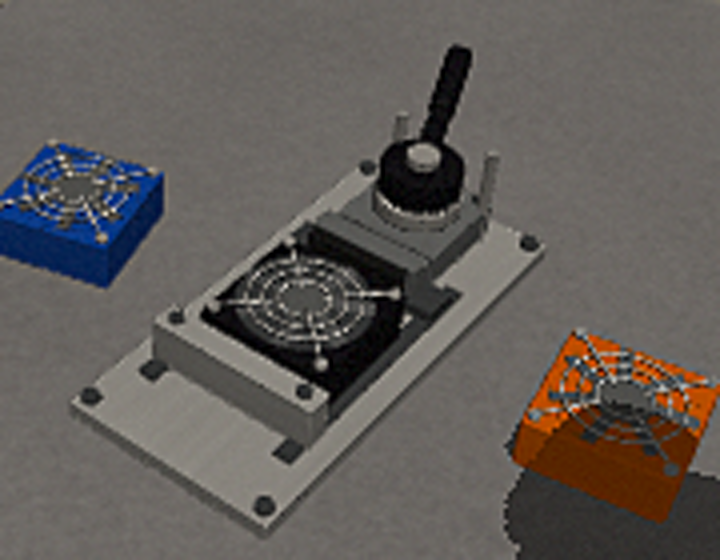

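```bash
python3 - <<'E'
from h import *
f=imaging.grab_frame("top"); im=f["image"]
c=lambda x,y:[230+(x+.5)/4-.5,160+(y+.5)/4-.5]
P=plane(f,[c(53,47),c(553,97),c(540,335),c(27,280)],0.014)
print(P.round(4),[np.linalg.norm(P[i]-P[(i+1)%4]).round(4) for i in range(4)])
ctr=P.mean(0); yv=(P[0]+P[3]-P[1]-P[2]); yv[2]=0; yv/=np.linalg.norm(yv); sp=ctr-0.105*yv
print("ctr",ctr,"y",yv,"spindle",sp, np.degrees(np.arctan2(yv[1],yv[0])))
print("hub", plane(f,[c(481,193)],0.081), "cap",plane(f,[c(485,191)],0.085))
g=cv2.cvtColor(im,cv2.COLOR_BGR2GRAY)
m=((g<58)).astype(np.uint8); m[:, :382]=0; m[:185]=0; m[215:]=0; m[:,412:]=0
n,l,s,_=cv2.connectedComponentsWithStats(m); k=1+np.argmax(s[1:,4]); ys,xs=np.where(l==k); print(s[k])
Q=plane(f,np.c_[xs,ys],0.080)[:,:2]; vx,vy,x0,y0=cv2.fitLine(Q.astype(np.float32),cv2.DIST_L2,0,.01,.01).ravel()
d=np.array([vx,vy]); d*=np.sign(d@[0,-1]); print("bar dir",d,"pt",x0,y0,"ang",np.degrees(np.arctan2(d[1],d[0])))
t=(Q-[x0,y0])@d; print(t.min(),t.max())
out=-yv[:2]; cr=out[0]*d[1]-out[1]*d[0]; a=np.arctan2(cr,out@d); print("ang from out (ccw+)",a, "lever q ~",0.65-a)
for S in (sp[:2],):
  rel=np.array([x0,y0])-S; print("perp offset",rel[0]*d[1]-rel[1]*d[0],"along",rel@d, "range",(Q-S)@d.__array__().T.__array__() .min() if 0 else ((Q-S)@d).min(),((Q-S)@d).max())
E
```

```text
[[ 0.6277  0.1035  0.014 ]
 [ 0.6001 -0.2129  0.014 ]
 [ 0.4503 -0.2008  0.014 ]
 [ 0.4799  0.1167  0.014 ]] [np.float64(0.3176), np.float64(0.1502), np.float64(0.3189), np.float64(0.1483)]
ctr [ 0.53949383 -0.04834714  0.014     ] y [0.08981782 0.99595821 0.        ] spindle [ 0.53006296 -0.15292275  0.014     ] 84.84687347005378
hub [[ 0.52925995 -0.15185827  0.081     ]] cap [[ 0.52993211 -0.1533996   0.085     ]]
[382 190  26  13 183]
bar dir [ 0.28289923 -0.95914966] pt 0.5599243 -0.2578903 ang -73.56669
-0.03240339702506112 0.032189350039001134
ang from out (ccw+) 0.3767544955198654 lever q ~ 0.2732455044801346
perp offset 0.0010537463981813468 along 0.10912735255293912 range 0.07672395552787802 0.14131670259194026
```

```bash
python3 - <<'E'
from h import *
o=status.get_obs(); M=R.from_quat(o["eef_rot"]).as_matrix(); print(M.round(3)); print("jaw ang",np.degrees(np.arctan2(M[1,2],M[0,2])), o["time"],o["eef_pos"])
S=np.array([.5298,-.1528])
for a in (-73.6,-57.9,-95.15,-132.4): print(a,(S+.105*np.array([np.cos(np.radians(a)),np.sin(np.radians(a))])).round(4))
E
```

```text
[[-0.    -0.952  0.305]
 [-0.001  0.305  0.952]
 [-1.     0.    -0.001]]
jaw ang 72.25230235529501 0.3 [0.19809108 0.61882355 0.2263501 ]
-73.6 [ 0.5594 -0.2535]
-57.9 [ 0.5856 -0.2417]
-95.15 [ 0.5204 -0.2574]
-132.4 [ 0.459  -0.2303]
```

jog_arm:
  moves:
    - [[20,-48,0,0,0,-3,91.8],[40,-96,0,0,0,-6,91.8],[60,-144,0,0,0,-10,91.8],[80,-192,0,0,0,-14,91.8],[100,-240,0,0,0,-18,91.8],[120,-288,0,0,0,-22,91.8],[140,-336,0,0,0,-25,91.8],[160,-384,0,0,0,-28,91.8],[180,-432,0,0,0,-31,91.8],[200,-480,0,0,0,-34,91.8],[220,-528,0,0,0,-37,91.8],[240,-576,0,0,0,-40,91.8]]

```text
time: 1.5
eef_pos: [0.4294, 0.0634, 0.2272]
eef_rot: [-0.196, 0.679, 0.196, 0.68]
wrist_force: [1.5, 0.9, -0.3]
grip_width: 1.002
```

jog_arm:
  moves:
    - [[18,-44,0,0,0,-3,91.8],[36,-88,0,0,0,-6,91.8],[54,-132,-5,0,0,-9,91.8],[72,-176,-15,0,0,-12,91.8],[90,-220,-30,0,0,-14,91.8],[108,-264,-45,0,0,-15.9,91.8],[121,-296,-60,0,0,-15.9,91.8],[121,-296,-70,0,0,-15.9,91.8],[121,-296,-70,0,0,-15.9,91.8]]

```text
time: 2.4
eef_pos: [0.5484, -0.2308, 0.1546]
eef_rot: [-0.099, 0.701, 0.101, 0.699]
wrist_force: [-0.2, 0.6, 1.2]
grip_width: 1.0
```

```bash
python3 - <<'E'
from h import *
o=status.get_obs(); print(o["eef_pos"],R.from_quat(o["eef_rot"]).as_matrix().round(3)[:,2],o["joint_positions"].round(3),o["wrist_force"],o["moment"])
f=imaging.grab_frame("wrist"); im=f["image"].copy()
S=np.array([.5298,-.1528])
for a in [-73.6]:
  d=np.array([np.cos(np.radians(a)),np.sin(np.radians(a))])
  for r in (.066,.105,.144):
    p=proj(f,[*(S+d*r),.084])[0]; cv2.circle(im,tuple(int(v) for v in p),3,(0,0,255),-1)
cv2.imwrite("pics/w1.png",im)
E
```

```text
[ 0.54838041 -0.23079941  0.15463623] [ 0.96   0.28  -0.003] [ 0.174  0.457  0.232  1.773 -0.127  0.93   0.744] [-0.23604059  0.56792426  1.18067587] [-0.0034129   0.00966514  0.01953913]
```

View pics/w1.png

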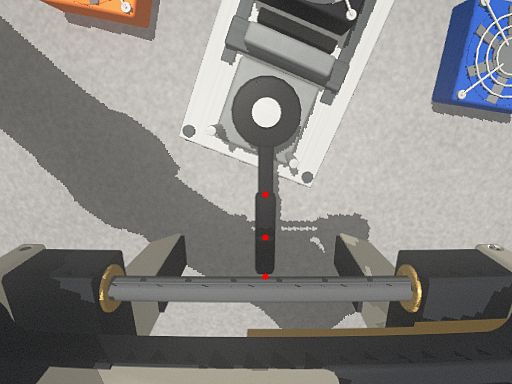

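jog_arm:
  moves:
    - [[0,0,0,0,0,0,70],[0,0,0,0,0,0,60],[0,0,0,0,0,0,50]]

```text
time: 2.75
eef_pos: [0.5505, -0.2298, 0.1578]
eef_rot: [-0.101, 0.699, 0.101, 0.7]
wrist_force: [0.1, 0.0, -0.3]
grip_width: 0.789
```

jog_arm:
  moves:
    - [[9,-23.5,-15,0,0,0,50],[9,-23.5,-40,0,0,0,50],[9,-23.5,-65,0,0,0,50],[9,-23.5,-85,0,0,0,50],[9,-23.5,-102,0,0,0,50],[9,-23.5,-102,0,0,0,50],[9,-23.5,-102,0,0,0,50],[9,-23.5,-102,0,0,0,50]]

```text
time: 3.55
eef_pos: [0.5599, -0.2546, 0.0562]
eef_rot: [-0.101, 0.699, 0.1, 0.701]
wrist_force: [-0.3, -0.8, 0.7]
grip_width: 0.544
```

```bash
python3 - <<'E'
from h import *
o=status.get_obs(); print(o["time"],o["eef_pos"],R.from_quat(o["eef_rot"]).as_matrix().round(3)[:,2],o["joint_positions"].round(3),o["wrist_force"],o["moment"])
f=imaging.grab_frame("wrist"); im=f["image"].copy()
cv2.imwrite("pics/w2.png",im)
E
```

```text
3.55 [ 0.55991993 -0.25458678  0.0561847 ] [0.96  0.282 0.002] [ 0.229  0.618  0.206  1.778 -0.173  0.761  0.809] [-0.30563459 -0.78891008  0.66094675] [-0.05833184  0.04660366 -0.04310927]
```

View pics/w2.png

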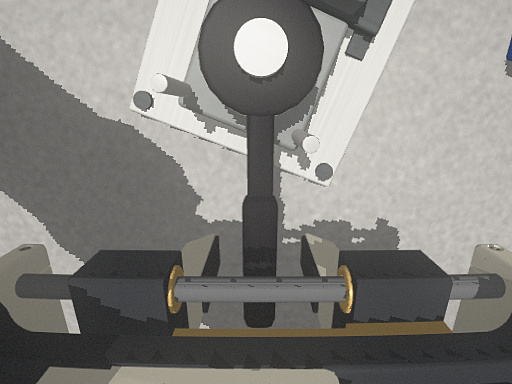

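jog_arm:
  moves:
    - [[0,0,0,0,0,0,10],[0,0,0,0,0,0,10],[0,0,0,0,0,0,10],[0,0,0,0,0,0,10],[0,0,0,0,0,0,10],[0,0,0,0,0,0,10]]
  force: 30

```text
time: 4.2
eef_pos: [0.5592, -0.2542, 0.0548]
eef_rot: [-0.101, 0.7, 0.101, 0.7]
wrist_force: [0.2, -0.1, 0.2]
grip_width: 0.199
```

```bash
cat >> h.py <<'E'
S=np.array([.5298,-.1528])
def rep():
    o=status.get_obs(); p=o["eef_pos"]; M=R.from_quat(o["eef_rot"]).as_matrix()
    r=p[:2]-S; a=np.arctan2(r[1],r[0]); ja=np.arctan2(M[1,2],M[0,2])
    F=o["wrist_force"]; d=np.array([np.cos(a),np.sin(a)]); t=np.array([d[1],-d[0]]) # t clockwise
    T=-(r[0]*F[1]-r[1]*F[0])-o["moment"][2]
    ba=ja-np.pi/2
    print("t %.2f pos %s r %.4f q(pos) %.3f q(jaw) %.3f | Frad %.2f Ftan(cw on tool) %.2f Fz %.2f Mz %.3f  Feff(resist, N) %.2f grip %.1fmm"%(o["time"],p.round(4),np.hypot(*r),.65-(a+np.radians(95.15)),.65-(ba+np.radians(95.15)),F[:2]@d,F[:2]@t,F[2],o["moment"][2],-T/.105,o["grip_width"]*91.8))
    return o
def arc(dqs,z=0,o=0,rc=None):
    # planned shifts from the commanded q0 
    pass
E
python3 -c "
from h import *
rep()"
```

```text
t 4.20 pos [ 0.5592 -0.2542  0.0548] r 0.1055 q(pos) 0.278 q(jaw) 0.275 | Frad 0.15 Ftan(cw on tool) -0.16 Fz 0.21 Mz -0.140  Feff(resist, N) -1.17 grip 18.2mm
```

```bash
cat >> h.py <<'E'
def arcs(q0,dqs,r=.105):
    for dq in dqs:
        a0=-np.radians(95.15)+.65-q0; a=a0-dq
        print([round(1000*r*(np.cos(a)-np.cos(a0)),1),round(1000*r*(np.sin(a)-np.sin(a0)),1),0,0,0,round(-np.degrees(dq),2)],round(q0+dq,3))
E
python3 -c "
from h import *
arcs(.277,np.arange(1,21)*.05)"
```

```text
[np.float64(-5.1), np.float64(-1.3), 0, 0, 0, np.float64(-2.86)] 0.327
[np.float64(-10.2), np.float64(-2.4), 0, 0, 0, np.float64(-5.73)] 0.377
[np.float64(-15.4), np.float64(-3.3), 0, 0, 0, np.float64(-8.59)] 0.427
[np.float64(-20.6), np.float64(-3.8), 0, 0, 0, np.float64(-11.46)] 0.477
[np.float64(-25.9), np.float64(-4.1), 0, 0, 0, np.float64(-14.32)] 0.527
[np.float64(-31.1), np.float64(-4.2), 0, 0, 0, np.float64(-17.19)] 0.577
[np.float64(-36.3), np.float64(-3.9), 0, 0, 0, np.float64(-20.05)] 0.627
[np.float64(-41.6), np.float64(-3.5), 0, 0, 0, np.float64(-22.92)] 0.677
[np.float64(-46.8), np.float64(-2.7), 0, 0, 0, np.float64(-25.78)] 0.727
[np.float64(-51.9), np.float64(-1.7), 0, 0, 0, np.float64(-28.65)] 0.777
[np.float64(-57.0), np.float64(-0.5), 0, 0, 0, np.float64(-31.51)] 0.827
[np.float64(-62.1), np.float64(1.0), 0, 0, 0, np.float64(-34.38)] 0.877
[np.float64(-67.0), np.float64(2.8), 0, 0, 0, np.float64(-37.24)] 0.927
[np.float64(-71.8), np.float64(4.8), 0, 0, 0, np.float64(-40.11)] 0.977
[np.float64(-76.6), np.float64(7.1), 0, 0, 0, np.float64(-42.97)] 1.027
[np.float64(-81.2), np.float64(9.5), 0, 0, 0, np.float64(-45.84)] 1.077
[np.float64(-85.7), np.float64(12.2), 0, 0, 0, np.float64(-48.7)] 1.127
[np.float64(-90.1), np.float64(15.2), 0, 0, 0, np.float64(-51.57)] 1.177
[np.float64(-94.3), np.float64(18.3), 0, 0, 0, np.float64(-54.43)] 1.227
[np.float64(-98.3), np.float64(21.7), 0, 0, 0, np.float64(-57.3)] 1.277
```

jog_arm:
  moves:
    - [[-5.1,-1.3,0,0,0,-2.86,10],[-10.2,-2.4,0,0,0,-5.73,10],[-15.4,-3.3,0,0,0,-8.59,10],[-20.6,-3.8,0,0,0,-11.46,10],[-25.9,-4.1,0,0,0,-14.32,10],[-31.1,-4.2,0,0,0,-17.19,10],[-36.3,-3.9,0,0,0,-20.05,10],[-41.6,-3.5,0,0,0,-22.92,10],[-46.8,-2.7,0,0,0,-25.78,10],[-51.9,-1.7,0,0,0,-28.65,10]]

```text
time: 5.2
eef_pos: [0.5078, -0.2558, 0.0549]
eef_rot: [0.076, 0.703, -0.076, 0.704]
wrist_force: [2.2, 0.6, -1.1]
grip_width: 0.193
```

```bash
python3 -c "
from h import *
rep()
f=imaging.grab_frame('top'); im=f['image']
cv2.imwrite('pics/t2.png',cv2.resize(im[160:255,230:420],None,fx=4,fy=4,interpolation=cv2.INTER_CUBIC))
"
```

```text
t 5.20 pos [ 0.5078 -0.2558  0.0549] r 0.1054 q(pos) 0.771 q(jaw) 0.775 | Frad -1.00 Ftan(cw on tool) -2.01 Fz -1.09 Mz 0.312  Feff(resist, N) 4.98 grip 17.7mm
```

View pics/t2.png

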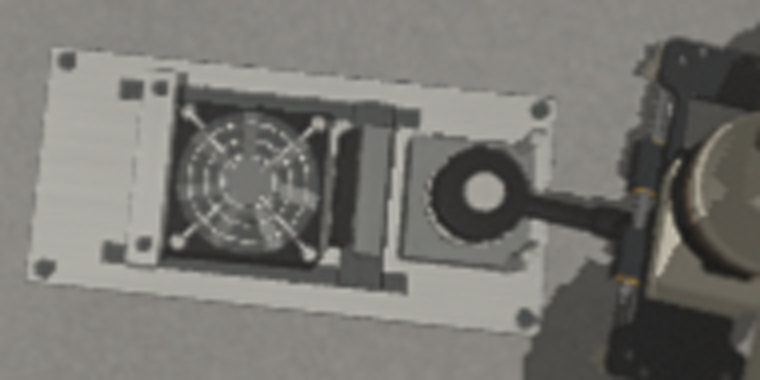

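```bash
python3 -c "
from h import *
arcs(.777,np.arange(1,11)*.048)"
```

```text
[np.float64(-4.9), np.float64(1.2), 0, 0, 0, np.float64(-2.75)] 0.825
[np.float64(-9.7), np.float64(2.6), 0, 0, 0, np.float64(-5.5)] 0.873
[np.float64(-14.5), np.float64(4.3), 0, 0, 0, np.float64(-8.25)] 0.921
[np.float64(-19.2), np.float64(6.2), 0, 0, 0, np.float64(-11.0)] 0.969
[np.float64(-23.7), np.float64(8.3), 0, 0, 0, np.float64(-13.75)] 1.017
[np.float64(-28.2), np.float64(10.6), 0, 0, 0, np.float64(-16.5)] 1.065
[np.float64(-32.5), np.float64(13.2), 0, 0, 0, np.float64(-19.25)] 1.113
[np.float64(-36.8), np.float64(15.9), 0, 0, 0, np.float64(-22.0)] 1.161
[np.float64(-40.9), np.float64(18.9), 0, 0, 0, np.float64(-24.75)] 1.209
[np.float64(-44.8), np.float64(22.0), 0, 0, 0, np.float64(-27.5)] 1.257
```

jog_arm:
  moves:
    - [[-4.9,1.2,0,0,0,-2.75,10],[-9.7,2.6,0,0,0,-5.5,10],[-14.5,4.3,0,0,0,-8.25,10],[-19.2,6.2,0,0,0,-11,10],[-23.7,8.3,0,0,0,-13.75,10]]

```text
time: 5.75
eef_pos: [0.484, -0.2476, 0.0549]
eef_rot: [0.159, 0.689, -0.159, 0.689]
wrist_force: [1.7, 1.1, -0.3]
grip_width: 0.192
```

```bash
python3 -c "
from h import *
rep();arcs(1.017,np.arange(1,6)*.048)
"
```

```text
t 5.75 pos [ 0.484  -0.2476  0.0549] r 0.1053 q(pos) 1.010 q(jaw) 1.014 | Frad -1.76 Ftan(cw on tool) -1.06 Fz -0.34 Mz 0.410  Feff(resist, N) 4.97 grip 17.6mm
[np.float64(-4.5), np.float64(2.3), 0, 0, 0, np.float64(-2.75)] 1.065
[np.float64(-8.8), np.float64(4.9), 0, 0, 0, np.float64(-5.5)] 1.113
[np.float64(-13.0), np.float64(7.6), 0, 0, 0, np.float64(-8.25)] 1.161
[np.float64(-17.1), np.float64(10.6), 0, 0, 0, np.float64(-11.0)] 1.209
[np.float64(-21.1), np.float64(13.7), 0, 0, 0, np.float64(-13.75)] 1.257
```

jog_arm:
  moves:
    - [[-4.5,2.3,0,0,0,-2.75,10],[-8.8,4.9,0,0,0,-5.5,10],[-13,7.6,0,0,0,-8.25,10],[-17.1,10.6,0,0,0,-11,10],[-21.1,13.7,0,0,0,-13.75,10],[-21.1,13.7,0,0,0,-13.75,10]]

```text
time: 6.35
eef_pos: [0.4624, -0.2338, 0.0549]
eef_rot: [0.24, 0.665, -0.24, 0.665]
wrist_force: [0.6, 0.4, -0.4]
grip_width: 0.195
```

```bash
python3 -c "
from h import *
rep()
f=imaging.grab_frame('top'); im=f['image']
cv2.imwrite('pics/t3.png',cv2.resize(im[160:255,230:420],None,fx=4,fy=4,interpolation=cv2.INTER_CUBIC))
"
```

```text
t 6.35 pos [ 0.4624 -0.2338  0.0549] r 0.1053 q(pos) 1.254 q(jaw) 1.253 | Frad -0.72 Ftan(cw on tool) -0.23 Fz -0.45 Mz 0.169  Feff(resist, N) 1.84 grip 17.9mm
```

View pics/t3.png

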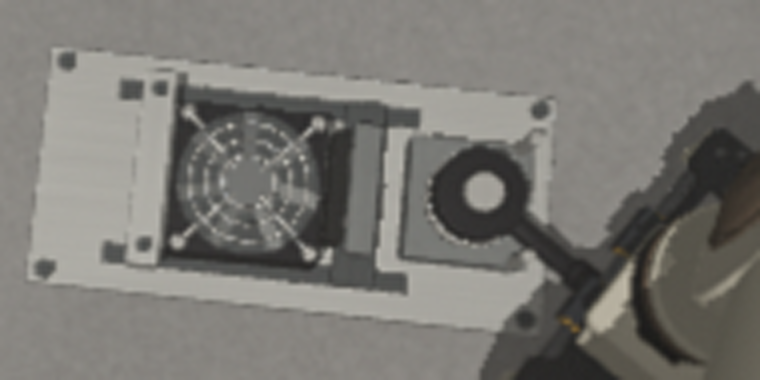

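jog_arm:
  moves:
    - [[0,0,3,0,0,0,10],[0,0,6,0,0,0,10],[0,0,9,0,0,0,10],[0,0,9,0,0,0,10],[0,0,9,0,0,0,10],[0,0,9,0,0,0,10]]

```text
time: 7.0
eef_pos: [0.4624, -0.2334, 0.0636]
eef_rot: [0.241, 0.665, -0.24, 0.665]
wrist_force: [4.2, 3.6, -5.2]
grip_width: 0.194
```

```bash
python3 -c "
from h import *
rep(); arcs(1.257,-np.arange(1,13)*.1)
f=imaging.grab_frame('side'); im=f['image']
cv2.imwrite('pics/s3.png',cv2.resize(im[120:260,220:400],None,fx=4,fy=4,interpolation=cv2.INTER_CUBIC))
"
```

```text
t 7.00 pos [ 0.4624 -0.2334  0.0636] r 0.1051 q(pos) 1.257 q(jaw) 1.254 | Frad -5.46 Ftan(cw on tool) -0.93 Fz -5.23 Mz -0.022  Feff(resist, N) 0.72 grip 17.8mm
[np.float64(8.4), np.float64(-6.3), 0, 0, 0, np.float64(5.73)] 1.157
[np.float64(17.3), np.float64(-11.8), 0, 0, 0, np.float64(11.46)] 1.057
[np.float64(26.8), np.float64(-16.3), 0, 0, 0, np.float64(17.19)] 0.957
[np.float64(36.7), np.float64(-19.9), 0, 0, 0, np.float64(22.92)] 0.857
[np.float64(46.9), np.float64(-22.5), 0, 0, 0, np.float64(28.65)] 0.757
[np.float64(57.2), np.float64(-24.0), 0, 0, 0, np.float64(34.38)] 0.657
[np.float64(67.7), np.float64(-24.5), 0, 0, 0, np.float64(40.11)] 0.557
[np.float64(78.2), np.float64(-23.9), 0, 0, 0, np.float64(45.84)] 0.457
[np.float64(88.6), np.float64(-22.3), 0, 0, 0, np.float64(51.57)] 0.357
[np.float64(98.7), np.float64(-19.7), 0, 0, 0, np.float64(57.3)] 0.257
[np.float64(108.6), np.float64(-16.1), 0, 0, 0, np.float64(63.03)] 0.157
[np.float64(118.0), np.float64(-11.5), 0, 0, 0, np.float64(68.75)] 0.057
```

View pics/s3.png

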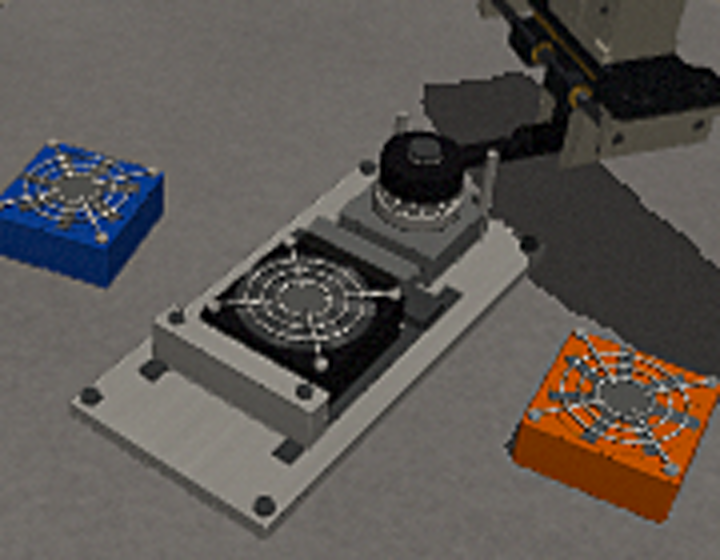

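jog_arm:
  moves:
    - [[8.4,-6.3,0,0,0,5.73,10],[17.3,-11.8,0,0,0,11.46,10],[26.8,-16.3,0,0,0,17.19,10],[36.7,-19.9,0,0,0,22.92,10],[46.9,-22.5,0,0,0,28.65,10],[57.2,-24,0,0,0,34.38,10],[67.7,-24.5,0,0,0,40.11,10],[78.2,-23.9,0,0,0,45.84,10],[88.6,-22.3,0,0,0,51.57,10],[98.7,-19.7,0,0,0,57.3,10],[108.6,-16.1,0,0,0,63.03,10],[118,-11.5,0,0,0,68.75,10]]

```text
time: 8.25
eef_pos: [0.5804, -0.2452, 0.0631]
eef_rot: [-0.177, 0.684, 0.178, 0.684]
wrist_force: [3.4, 3.4, -4.6]
grip_width: 0.197
```

jog_arm:
  moves:
    - [[0,0,0,0,0,0,10],[0,0,0,0,0,0,10]]

```text
time: 8.45
eef_pos: [0.5798, -0.2455, 0.0631]
eef_rot: [-0.176, 0.685, 0.176, 0.685]
wrist_force: [3.0, 2.5, -5.4]
grip_width: 0.195
```

```bash
python3 -c "
from h import *
rep()"
```

```text
t 8.45 pos [ 0.5798 -0.2455  0.0631] r 0.1053 q(pos) 0.065 q(jaw) 0.057 | Frad -0.77 Ftan(cw on tool) -3.81 Fz -5.41 Mz -0.470  Feff(resist, N) -0.65 grip 17.9mm
```

jog_arm:
  moves:
    - [[0,0,-3,0,0,0,10],[0,0,-6,0,0,0,10],[0,0,-9,0,0,0,10],[0,0,-9,0,0,0,10],[0,0,-9,0,0,0,10]]

```text
time: 8.95
eef_pos: [0.5804, -0.2457, 0.0552]
eef_rot: [-0.177, 0.684, 0.177, 0.685]
wrist_force: [1.7, 3.4, 0.7]
grip_width: 0.193
```

```bash
python3 -c "
from h import *
rep()
f=imaging.grab_frame('side'); im=f['image']
cv2.imwrite('pics/s4.png',cv2.resize(im[120:220,280:400],None,fx=6,fy=6,interpolation=cv2.INTER_CUBIC))
arcs(.057,np.arange(1,13)*.04)
"
```

```text
t 8.95 pos [ 0.5804 -0.2457  0.0552] r 0.1058 q(pos) 0.061 q(jaw) 0.055 | Frad -2.16 Ftan(cw on tool) -3.11 Fz 0.74 Mz -0.254  Feff(resist, N) 0.71 grip 17.7mm
[np.float64(-3.7), np.float64(-2.0), 0, 0, 0, np.float64(-2.29)] 0.097
[np.float64(-7.5), np.float64(-3.8), 0, 0, 0, np.float64(-4.58)] 0.137
[np.float64(-11.4), np.float64(-5.4), 0, 0, 0, np.float64(-6.88)] 0.177
[np.float64(-15.3), np.float64(-6.9), 0, 0, 0, np.float64(-9.17)] 0.217
[np.float64(-19.3), np.float64(-8.2), 0, 0, 0, np.float64(-11.46)] 0.257
[np.float64(-23.3), np.float64(-9.4), 0, 0, 0, np.float64(-13.75)] 0.297
[np.float64(-27.4), np.float64(-10.4), 0, 0, 0, np.float64(-16.04)] 0.337
[np.float64(-31.5), np.float64(-11.3), 0, 0, 0, np.float64(-18.33)] 0.377
[np.float64(-35.7), np.float64(-11.9), 0, 0, 0, np.float64(-20.63)] 0.417
[np.float64(-39.8), np.float64(-12.5), 0, 0, 0, np.float64(-22.92)] 0.457
[np.float64(-44.0), np.float64(-12.8), 0, 0, 0, np.float64(-25.21)] 0.497
[np.float64(-48.2), np.float64(-13.0), 0, 0, 0, np.float64(-27.5)] 0.537
```

View pics/s4.png

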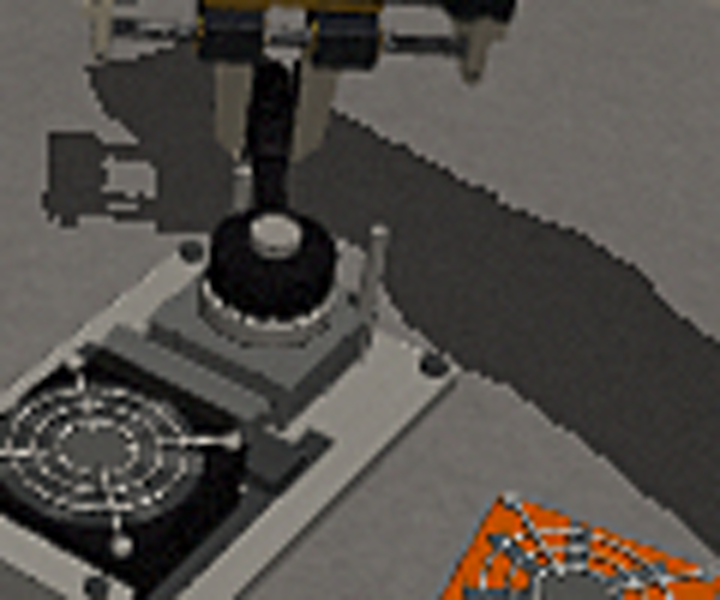

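jog_arm:
  moves:
    - [[-3.7,-2,0,0,0,-2.29,10],[-7.5,-3.8,0,0,0,-4.58,10],[-11.4,-5.4,0,0,0,-6.88,10],[-15.3,-6.9,0,0,0,-9.17,10]]

```text
time: 9.4
eef_pos: [0.5652, -0.2523, 0.0552]
eef_rot: [-0.12, 0.696, 0.12, 0.697]
wrist_force: [4.1, 4.8, 1.2]
grip_width: 0.191
```

```bash
python3 -c "
from h import *
rep()
f=imaging.grab_frame('top'); im=f['image']
cv2.imwrite('pics/t5.png',cv2.resize(im[170:240,250:350],None,fx=8,fy=8,interpolation=cv2.INTER_CUBIC))
arcs(.217,np.arange(1,7)*.025)
"
```

```text
t 9.40 pos [ 0.5652 -0.2523  0.0552] r 0.1057 q(pos) 0.218 q(jaw) 0.218 | Frad -3.12 Ftan(cw on tool) -5.50 Fz 1.16 Mz -0.056  Feff(resist, N) 5.00 grip 17.5mm
[np.float64(-2.5), np.float64(-0.9), 0, 0, 0, np.float64(-1.43)] 0.242
[np.float64(-5.0), np.float64(-1.6), 0, 0, 0, np.float64(-2.86)] 0.267
[np.float64(-7.5), np.float64(-2.4), 0, 0, 0, np.float64(-4.3)] 0.292
[np.float64(-10.0), np.float64(-3.0), 0, 0, 0, np.float64(-5.73)] 0.317
[np.float64(-12.6), np.float64(-3.6), 0, 0, 0, np.float64(-7.16)] 0.342
[np.float64(-15.2), np.float64(-4.2), 0, 0, 0, np.float64(-8.59)] 0.367
```

View pics/t5.png

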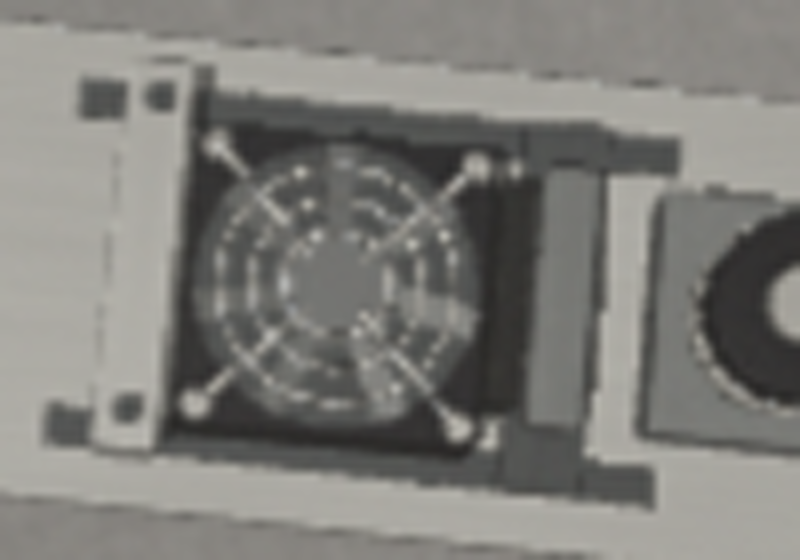

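jog_arm:
  moves:
    - [[-2.5,-0.9,0,0,0,-1.43,10],[-5,-1.6,0,0,0,-2.86,10],[-7.5,-2.4,0,0,0,-4.3,10],[-10,-3,0,0,0,-5.73,10],[-12.6,-3.6,0,0,0,-7.16,10]]

```text
time: 9.95
eef_pos: [0.5526, -0.2559, 0.0551]
eef_rot: [-0.077, 0.703, 0.077, 0.703]
wrist_force: [4.6, 4.1, 1.6]
grip_width: 0.191
```

```bash
python3 -c "
from h import *
rep()
arcs(.342,np.arange(1,6)*.025)
"
```

```text
t 9.95 pos [ 0.5526 -0.2559  0.0551] r 0.1056 q(pos) 0.342 q(jaw) 0.342 | Frad -3.05 Ftan(cw on tool) -5.39 Fz 1.62 Mz 0.022  Feff(resist, N) 5.63 grip 17.6mm
[np.float64(-2.6), np.float64(-0.5), 0, 0, 0, np.float64(-1.43)] 0.367
[np.float64(-5.2), np.float64(-1.0), 0, 0, 0, np.float64(-2.86)] 0.392
[np.float64(-7.7), np.float64(-1.4), 0, 0, 0, np.float64(-4.3)] 0.417
[np.float64(-10.3), np.float64(-1.8), 0, 0, 0, np.float64(-5.73)] 0.442
[np.float64(-13.0), np.float64(-2.0), 0, 0, 0, np.float64(-7.16)] 0.467
```

jog_arm:
  moves:
    - [[-2.6,-0.5,0,0,0,-1.43,10],[-5.2,-1,0,0,0,-2.86,10],[-7.7,-1.4,0,0,0,-4.3,10],[-10.3,-1.8,0,0,0,-5.73,10]]

```text
time: 10.35
eef_pos: [0.5423, -0.2576, 0.0551]
eef_rot: [-0.042, 0.706, 0.042, 0.706]
wrist_force: [3.7, 3.3, 1.1]
grip_width: 0.192
```

```bash
python3 -c "
from h import *
rep()
arcs(.442,np.arange(1,6)*.025)
f=imaging.grab_frame('top'); im=f['image']
cv2.imwrite('pics/t6.png',cv2.resize(im[170:240,250:350],None,fx=8,fy=8,interpolation=cv2.INTER_CUBIC))
"
```

```text
t 10.35 pos [ 0.5423 -0.2576  0.0551] r 0.1056 q(pos) 0.441 q(jaw) 0.442 | Frad -2.81 Ftan(cw on tool) -4.03 Fz 1.05 Mz 0.016  Feff(resist, N) 4.20 grip 17.6mm
[np.float64(-2.6), np.float64(-0.3), 0, 0, 0, np.float64(-1.43)] 0.467
[np.float64(-5.2), np.float64(-0.5), 0, 0, 0, np.float64(-2.86)] 0.492
[np.float64(-7.8), np.float64(-0.6), 0, 0, 0, np.float64(-4.3)] 0.517
[np.float64(-10.5), np.float64(-0.7), 0, 0, 0, np.float64(-5.73)] 0.542
[np.float64(-13.1), np.float64(-0.7), 0, 0, 0, np.float64(-7.16)] 0.567
```

View pics/t6.png

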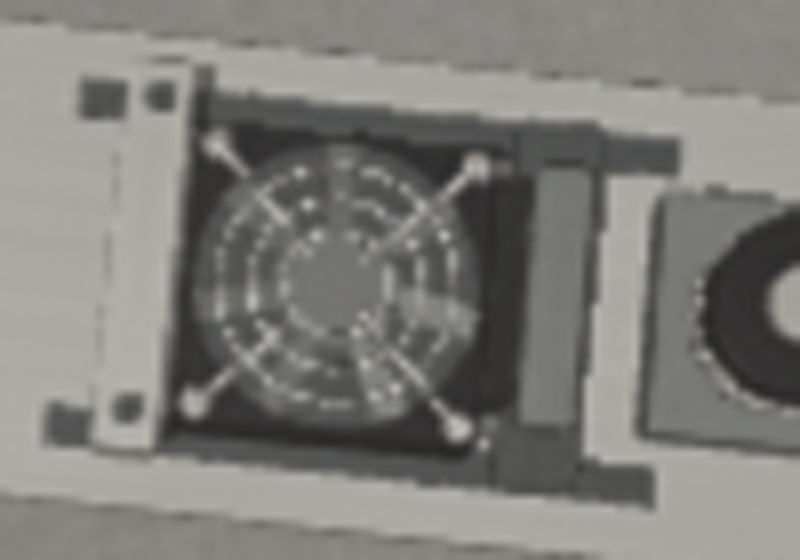

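jog_arm:
  moves:
    - [[-2.6,-0.3,0,0,0,-1.43,10],[-5.2,-0.5,0,0,0,-2.86,10],[-7.8,-0.6,0,0,0,-4.3,10],[-10.5,-0.7,0,0,0,-5.73,10]]

```text
time: 10.8
eef_pos: [0.5318, -0.2583, 0.0551]
eef_rot: [-0.007, 0.707, 0.007, 0.707]
wrist_force: [4.1, 4.3, 0.7]
grip_width: 0.193
```

```bash
python3 -c "
from h import *
rep()
arcs(.542,np.arange(1,6)*.025)
f=imaging.grab_frame('top'); im=f['image']
cv2.imwrite('pics/t7.png',cv2.resize(im[170:240,250:350],None,fx=8,fy=8,interpolation=cv2.INTER_CUBIC))
"
```

```text
t 10.80 pos [ 0.5318 -0.2583  0.0551] r 0.1055 q(pos) 0.541 q(jaw) 0.542 | Frad -4.17 Ftan(cw on tool) -4.17 Fz 0.70 Mz 0.101  Feff(resist, N) 5.15 grip 17.7mm
[np.float64(-2.6), np.float64(-0.0), 0, 0, 0, np.float64(-1.43)] 0.567
[np.float64(-5.2), np.float64(0.0), 0, 0, 0, np.float64(-2.86)] 0.592
[np.float64(-7.9), np.float64(0.2), 0, 0, 0, np.float64(-4.3)] 0.617
[np.float64(-10.5), np.float64(0.3), 0, 0, 0, np.float64(-5.73)] 0.642
[np.float64(-13.1), np.float64(0.6), 0, 0, 0, np.float64(-7.16)] 0.667
```

View pics/t7.png

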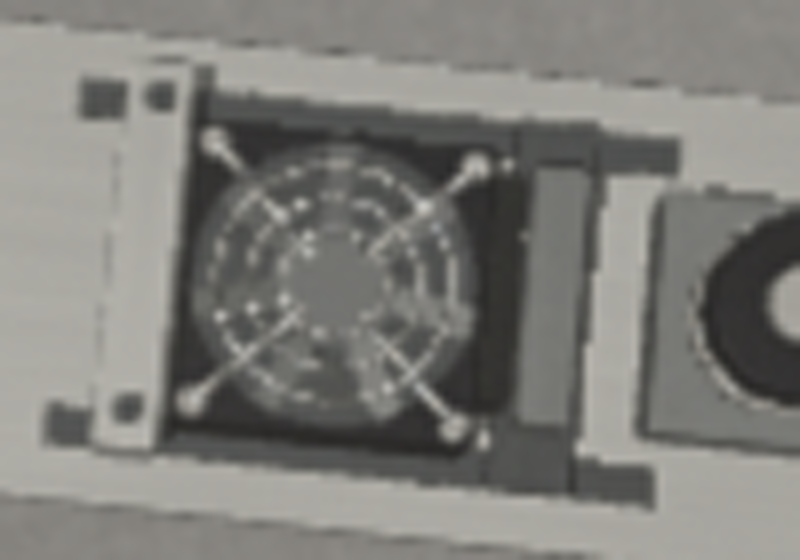

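jog_arm:
  moves:
    - [[-2.6,0,0,0,0,-1.43,10],[-5.2,0,0,0,0,-2.86,10],[-7.9,0.2,0,0,0,-4.3,10],[-10.5,0.3,0,0,0,-5.73,10]]

```text
time: 11.25
eef_pos: [0.5213, -0.258, 0.0551]
eef_rot: [0.029, 0.706, -0.029, 0.707]
wrist_force: [3.5, 3.9, 1.3]
grip_width: 0.195
```

```bash
python3 -c "
from h import *
rep()
arcs(.642,np.arange(1,6)*.025)
"
```

```text
t 11.25 pos [ 0.5213 -0.258   0.0551] r 0.1055 q(pos) 0.640 q(jaw) 0.642 | Frad -4.18 Ftan(cw on tool) -3.13 Fz 1.31 Mz 0.129  Feff(resist, N) 4.37 grip 17.9mm
[np.float64(-2.6), np.float64(0.2), 0, 0, 0, np.float64(-1.43)] 0.667
[np.float64(-5.2), np.float64(0.6), 0, 0, 0, np.float64(-2.86)] 0.692
[np.float64(-7.8), np.float64(0.9), 0, 0, 0, np.float64(-4.3)] 0.717
[np.float64(-10.4), np.float64(1.4), 0, 0, 0, np.float64(-5.73)] 0.742
[np.float64(-13.0), np.float64(1.9), 0, 0, 0, np.float64(-7.16)] 0.767
```

jog_arm:
  moves:
    - [[-2.6,0.2,0,0,0,-1.43,10],[-5.2,0.6,0,0,0,-2.86,10],[-7.8,0.9,0,0,0,-4.3,10]]

```text
time: 11.55
eef_pos: [0.5135, -0.257, 0.0551]
eef_rot: [0.055, 0.705, -0.055, 0.705]
wrist_force: [5.1, 4.1, 0.0]
grip_width: 0.194
```

```bash
python3 -c "
from h import *
rep()
arcs(.717,np.arange(1,6)*.025)
f=imaging.grab_frame('top'); im=f['image']
cv2.imwrite('pics/t8.png',cv2.resize(im[170:240,250:350],None,fx=8,fy=8,interpolation=cv2.INTER_CUBIC))
"
```

```text
t 11.55 pos [ 0.5135 -0.257   0.0551] r 0.1055 q(pos) 0.715 q(jaw) 0.716 | Frad -4.88 Ftan(cw on tool) -4.41 Fz 0.02 Mz 0.165  Feff(resist, N) 6.00 grip 17.8mm
[np.float64(-2.6), np.float64(0.4), 0, 0, 0, np.float64(-1.43)] 0.742
[np.float64(-5.2), np.float64(0.9), 0, 0, 0, np.float64(-2.86)] 0.767
[np.float64(-7.7), np.float64(1.5), 0, 0, 0, np.float64(-4.3)] 0.792
[np.float64(-10.3), np.float64(2.2), 0, 0, 0, np.float64(-5.73)] 0.817
[np.float64(-12.8), np.float64(2.9), 0, 0, 0, np.float64(-7.16)] 0.842
```

View pics/t8.png

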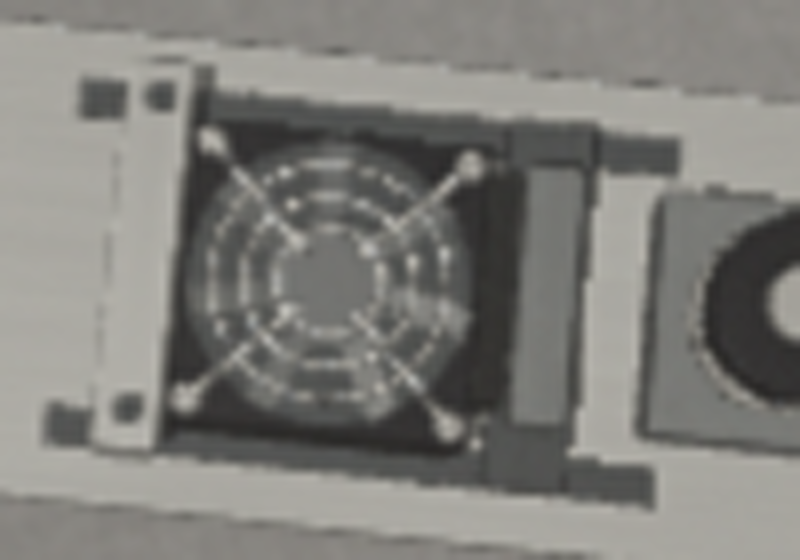

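jog_arm:
  moves:
    - [[-2.6,0.4,0,0,0,-1.43,10],[-5.2,0.9,0,0,0,-2.86,10]]

```text
time: 11.8
eef_pos: [0.5084, -0.2561, 0.0551]
eef_rot: [0.073, 0.703, -0.073, 0.704]
wrist_force: [4.0, 4.8, 0.7]
grip_width: 0.191
```

```bash
python3 -c "
from h import *
rep()
arcs(.767,np.arange(1,6)*.02)
"
```

```text
t 11.80 pos [ 0.5084 -0.2561  0.0551] r 0.1055 q(pos) 0.765 q(jaw) 0.766 | Frad -5.46 Ftan(cw on tool) -2.95 Fz 0.67 Mz 0.199  Feff(resist, N) 4.86 grip 17.5mm
[np.float64(-2.1), np.float64(0.5), 0, 0, 0, np.float64(-1.15)] 0.787
[np.float64(-4.1), np.float64(0.9), 0, 0, 0, np.float64(-2.29)] 0.807
[np.float64(-6.1), np.float64(1.5), 0, 0, 0, np.float64(-3.44)] 0.827
[np.float64(-8.1), np.float64(2.1), 0, 0, 0, np.float64(-4.58)] 0.847
[np.float64(-10.2), np.float64(2.7), 0, 0, 0, np.float64(-5.73)] 0.867
```

jog_arm:
  moves:
    - [[-2.1,0.5,0,0,0,-1.15,10],[-4.1,0.9,0,0,0,-2.29,10]]

```text
time: 12.0
eef_pos: [0.5043, -0.2551, 0.0551]
eef_rot: [0.087, 0.701, -0.087, 0.702]
wrist_force: [3.7, 3.4, -0.4]
grip_width: 0.197
```

```bash
python3 -c "
from h import *
rep()
arcs(.807,np.arange(1,6)*.02)
"
```

```text
t 12.00 pos [ 0.5043 -0.2551  0.0551] r 0.1054 q(pos) 0.804 q(jaw) 0.806 | Frad -4.23 Ftan(cw on tool) -2.74 Fz -0.38 Mz 0.265  Feff(resist, N) 5.28 grip 18.1mm
[np.float64(-2.0), np.float64(0.5), 0, 0, 0, np.float64(-1.15)] 0.827
[np.float64(-4.1), np.float64(1.1), 0, 0, 0, np.float64(-2.29)] 0.847
[np.float64(-6.1), np.float64(1.7), 0, 0, 0, np.float64(-3.44)] 0.867
[np.float64(-8.1), np.float64(2.4), 0, 0, 0, np.float64(-4.58)] 0.887
[np.float64(-10.0), np.float64(3.1), 0, 0, 0, np.float64(-5.73)] 0.907
```

jog_arm:
  moves:
    - [[-2,0.5,0,0,0,-1.15,10],[-4.1,1.1,0,0,0,-2.29,10]]

```text
time: 12.2
eef_pos: [0.5003, -0.2541, 0.0551]
eef_rot: [0.101, 0.699, -0.101, 0.7]
wrist_force: [3.9, 4.1, 0.5]
grip_width: 0.191
```

```bash
python3 -c "
from h import *
rep()
arcs(.847,np.arange(1,6)*.02)
f=imaging.grab_frame('top'); im=f['image']
cv2.imwrite('pics/t9.png',cv2.resize(im[170:240,250:350],None,fx=8,fy=8,interpolation=cv2.INTER_CUBIC))
"
```

```text
t 12.20 pos [ 0.5003 -0.2541  0.0551] r 0.1055 q(pos) 0.843 q(jaw) 0.846 | Frad -5.00 Ftan(cw on tool) -2.58 Fz 0.51 Mz 0.216  Feff(resist, N) 4.64 grip 17.6mm
[np.float64(-2.0), np.float64(0.6), 0, 0, 0, np.float64(-1.15)] 0.867
[np.float64(-4.0), np.float64(1.3), 0, 0, 0, np.float64(-2.29)] 0.887
[np.float64(-6.0), np.float64(2.0), 0, 0, 0, np.float64(-3.44)] 0.907
[np.float64(-8.0), np.float64(2.7), 0, 0, 0, np.float64(-4.58)] 0.927
[np.float64(-9.9), np.float64(3.5), 0, 0, 0, np.float64(-5.73)] 0.947
```

View pics/t9.png

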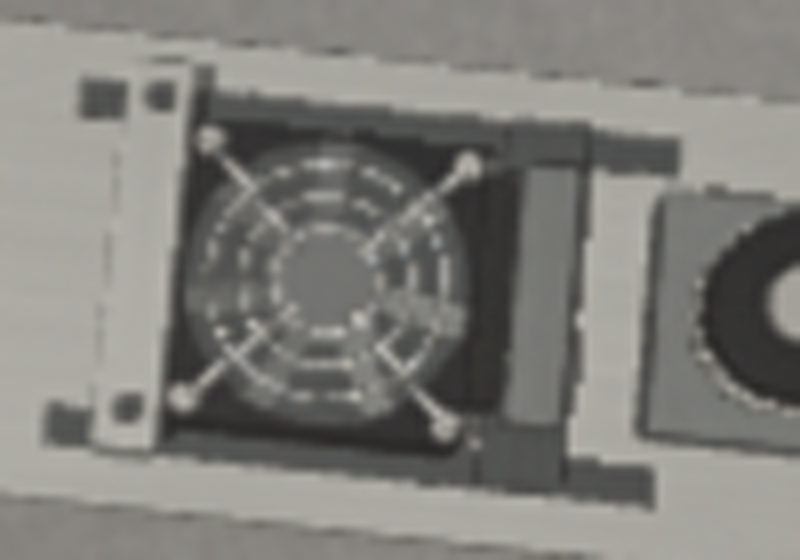

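jog_arm:
  moves:
    - [[-2,0.6,0,0,0,-1.15,10],[-4,1.3,0,0,0,-2.29,10]]

```text
time: 12.45
eef_pos: [0.4964, -0.2528, 0.0551]
eef_rot: [0.115, 0.697, -0.114, 0.698]
wrist_force: [4.4, 4.2, 0.4]
grip_width: 0.194
```

```bash
python3 -c "
from h import *
rep()
arcs(.887,np.arange(1,6)*.02)
"
```

```text
t 12.45 pos [ 0.4964 -0.2528  0.0551] r 0.1054 q(pos) 0.882 q(jaw) 0.885 | Frad -5.36 Ftan(cw on tool) -2.89 Fz 0.42 Mz 0.301  Feff(resist, N) 5.77 grip 17.8mm
[np.float64(-2.0), np.float64(0.7), 0, 0, 0, np.float64(-1.15)] 0.907
[np.float64(-3.9), np.float64(1.4), 0, 0, 0, np.float64(-2.29)] 0.927
[np.float64(-5.9), np.float64(2.2), 0, 0, 0, np.float64(-3.44)] 0.947
[np.float64(-7.8), np.float64(3.0), 0, 0, 0, np.float64(-4.58)] 0.967
[np.float64(-9.8), np.float64(3.9), 0, 0, 0, np.float64(-5.73)] 0.987
```

jog_arm:
  moves:
    - [[-2,0.7,0,0,0,-1.15,10],[-3.9,1.4,0,0,0,-2.29,10]]

```text
time: 12.65
eef_pos: [0.4926, -0.2515, 0.0552]
eef_rot: [0.128, 0.695, -0.128, 0.696]
wrist_force: [5.5, 4.9, 0.3]
grip_width: 0.194
```

```bash
python3 -c "
from h import *
rep()
arcs(.927,np.arange(1,6)*.02)
"
```

```text
t 12.65 pos [ 0.4926 -0.2515  0.0552] r 0.1055 q(pos) 0.920 q(jaw) 0.925 | Frad -6.57 Ftan(cw on tool) -3.44 Fz 0.32 Mz 0.303  Feff(resist, N) 6.33 grip 17.8mm
[np.float64(-2.0), np.float64(0.8), 0, 0, 0, np.float64(-1.15)] 0.947
[np.float64(-3.9), np.float64(1.6), 0, 0, 0, np.float64(-2.29)] 0.967
[np.float64(-5.8), np.float64(2.4), 0, 0, 0, np.float64(-3.44)] 0.987
[np.float64(-7.7), np.float64(3.3), 0, 0, 0, np.float64(-4.58)] 1.007
[np.float64(-9.6), np.float64(4.2), 0, 0, 0, np.float64(-5.73)] 1.027
```

jog_arm:
  moves:
    - [[-2,0.8,0,0,0,-1.15,10],[-3.9,1.6,0,0,0,-2.29,10]]

```text
time: 12.85
eef_pos: [0.4889, -0.2499, 0.0552]
eef_rot: [0.142, 0.692, -0.142, 0.693]
wrist_force: [4.9, 3.5, -0.7]
grip_width: 0.193
```

```bash
python3 -c "
from h import *
rep()
arcs(.967,np.arange(1,6)*.02)
f=imaging.grab_frame('top'); im=f['image']
cv2.imwrite('pics/t10.png',cv2.resize(im[170:240,250:350],None,fx=8,fy=8,interpolation=cv2.INTER_CUBIC))
"
```

```text
t 12.85 pos [ 0.4889 -0.2499  0.0552] r 0.1054 q(pos) 0.959 q(jaw) 0.965 | Frad -5.13 Ftan(cw on tool) -3.20 Fz -0.72 Mz 0.395  Feff(resist, N) 6.98 grip 17.7mm
[np.float64(-1.9), np.float64(0.9), 0, 0, 0, np.float64(-1.15)] 0.987
[np.float64(-3.8), np.float64(1.7), 0, 0, 0, np.float64(-2.29)] 1.007
[np.float64(-5.7), np.float64(2.7), 0, 0, 0, np.float64(-3.44)] 1.027
[np.float64(-7.6), np.float64(3.6), 0, 0, 0, np.float64(-4.58)] 1.047
[np.float64(-9.4), np.float64(4.6), 0, 0, 0, np.float64(-5.73)] 1.067
```

View pics/t10.png

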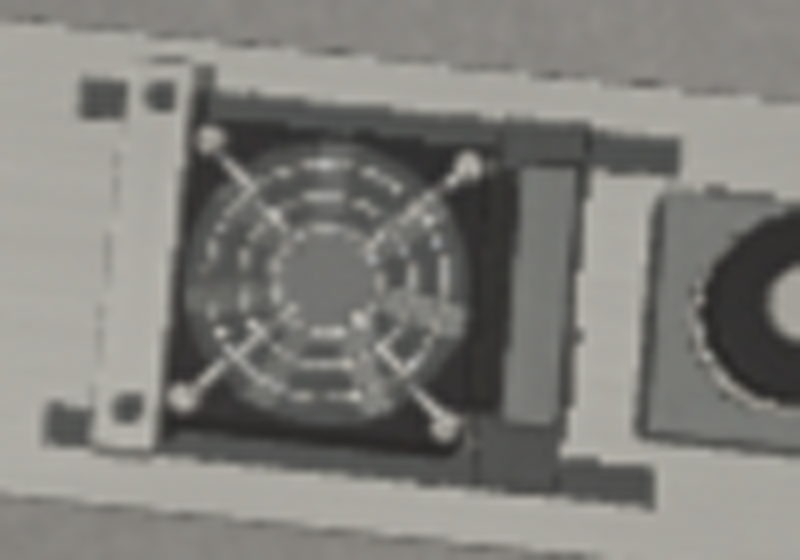

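jog_arm:
  moves:
    - [[-1.9,0.9,0,0,0,-1.15,10],[-3.8,1.7,0,0,0,-2.29,10]]

```text
time: 13.1
eef_pos: [0.4852, -0.2483, 0.0552]
eef_rot: [0.156, 0.689, -0.156, 0.69]
wrist_force: [6.1, 3.3, -1.3]
grip_width: 0.191
```

```bash
python3 -c "
from h import *
rep()
arcs(1.007,np.arange(1,6)*.02)
"
```

```text
t 13.10 pos [ 0.4852 -0.2483  0.0552] r 0.1054 q(pos) 0.997 q(jaw) 1.005 | Frad -5.56 Ftan(cw on tool) -4.08 Fz -1.28 Mz 0.507  Feff(resist, N) 8.92 grip 17.6mm
[np.float64(-1.9), np.float64(0.9), 0, 0, 0, np.float64(-1.15)] 1.027
[np.float64(-3.8), np.float64(1.9), 0, 0, 0, np.float64(-2.29)] 1.047
[np.float64(-5.6), np.float64(2.9), 0, 0, 0, np.float64(-3.44)] 1.067
[np.float64(-7.4), np.float64(3.9), 0, 0, 0, np.float64(-4.58)] 1.087
[np.float64(-9.2), np.float64(5.0), 0, 0, 0, np.float64(-5.73)] 1.107
```

jog_arm:
  moves:
    - [[0,0,0,0,0,0,10],[0,0,0,0,0,0,10]]

```text
time: 13.3
eef_pos: [0.485, -0.2482, 0.0552]
eef_rot: [0.156, 0.689, -0.156, 0.69]
wrist_force: [5.4, 2.9, 0.0]
grip_width: 0.193
```

```bash
python3 -c "
from h import *
rep()
for i in range(4): imaging.grab_frame('top'); rep()
"
```

```text
t 13.30 pos [ 0.485  -0.2482  0.0552] r 0.1054 q(pos) 0.999 q(jaw) 1.004 | Frad -4.92 Ftan(cw on tool) -3.68 Fz 0.00 Mz 0.400  Feff(resist, N) 7.50 grip 17.7mm
t 13.35 pos [ 0.485  -0.2482  0.0552] r 0.1054 q(pos) 0.999 q(jaw) 1.004 | Frad -4.54 Ftan(cw on tool) -3.37 Fz 0.03 Mz 0.387  Feff(resist, N) 7.07 grip 17.7mm
t 13.40 pos [ 0.485  -0.2482  0.0552] r 0.1054 q(pos) 0.999 q(jaw) 1.004 | Frad -6.40 Ftan(cw on tool) -2.56 Fz -0.72 Mz 0.418  Feff(resist, N) 6.56 grip 17.7mm
t 13.45 pos [ 0.485  -0.2482  0.0552] r 0.1054 q(pos) 0.999 q(jaw) 1.004 | Frad -5.58 Ftan(cw on tool) -3.10 Fz 0.24 Mz 0.420  Feff(resist, N) 7.12 grip 17.6mm
t 13.50 pos [ 0.485  -0.2482  0.0552] r 0.1054 q(pos) 0.999 q(jaw) 1.004 | Frad -6.49 Ftan(cw on tool) -2.93 Fz -0.21 Mz 0.438  Feff(resist, N) 7.12 grip 18.0mm
```

jog_arm:
  moves:
    - [[0,0,0,0,0,0,50],[0,0,0,0,0,0,50],[0,0,0,0,0,0,50],[0,0,0,0,0,0,50],[0,0,0,0,0,0,50],[0,0,20,0,0,0,50],[0,0,50,0,0,0,50],[0,0,90,0,0,0,50],[0,-20,130,0,0,0,50],[0,-40,150,0,0,0,50],[0,-40,150,0,0,0,50],[0,-40,150,0,0,0,50]]

```text
time: 14.7
eef_pos: [0.4838, -0.2884, 0.2046]
eef_rot: [0.156, 0.69, -0.156, 0.69]
wrist_force: [0.2, 0.3, -0.6]
grip_width: 0.543
```

```bash
python3 -c "
from h import *
rep()
f=imaging.grab_frame('top'); im=f['image']
cv2.imwrite('pics/t11.png',cv2.resize(im[170:240,250:350],None,fx=8,fy=8,interpolation=cv2.INTER_CUBIC))
f=imaging.grab_frame('side'); im=f['image']
cv2.imwrite('pics/s11.png',cv2.resize(im[120:260,220:400],None,fx=4,fy=4,interpolation=cv2.INTER_CUBIC))
f=imaging.grab_frame('wrist'); cv2.imwrite('pics/w11.png',f['image'])
"
```

```text
t 14.70 pos [ 0.4838 -0.2884  0.2046] r 0.1432 q(pos) 0.887 q(jaw) 1.006 | Frad -0.35 Ftan(cw on tool) -0.11 Fz -0.55 Mz 0.022  Feff(resist, N) 0.36 grip 49.8mm
```

View pics/t11.png

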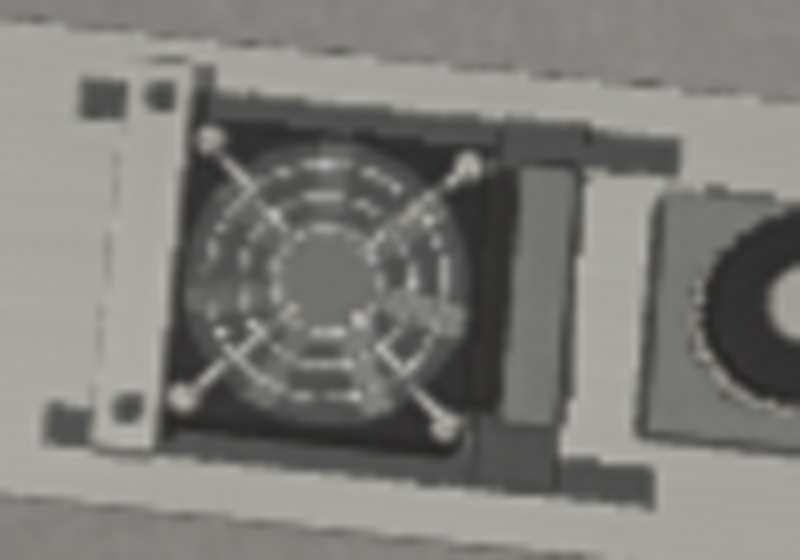

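View pics/s11.png

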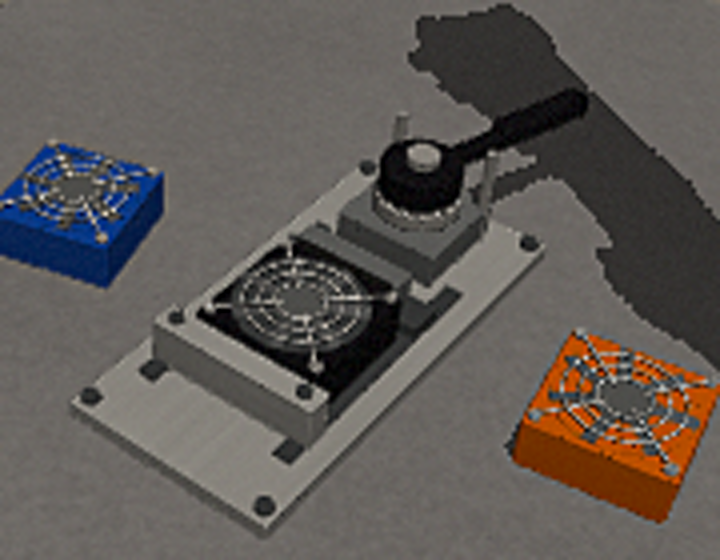

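View pics/w11.png

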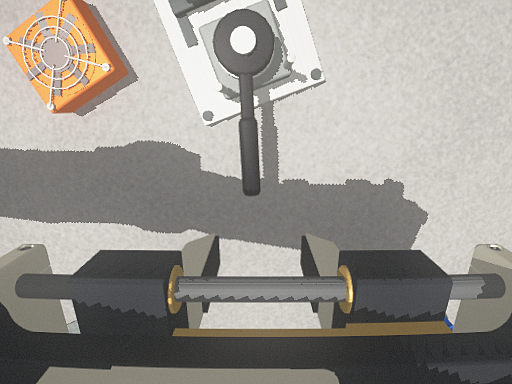

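```bash
python3 -c "
from h import *
f=imaging.grab_frame('wrist')
P=plane(f,[[243,40],[247,120],[252,190]],.084)[:,:2]
for i in (1,2):
  d=P[i]-S; print(np.hypot(*d),.65-(np.arctan2(d[1],d[0])+np.radians(95.15)))
d=P[2]-P[1]; print(.65-(np.arctan2(d[1],d[0])+np.radians(95.15)), P[0])
bot.finish_job(); rep()
"
```

```text
0.06823340324889424 0.9589256393032569
0.1363928997828806 0.9503913052098959
0.9418483401678445 [ 0.53018538 -0.15259912]
the job is handed in; nothing more can be done
the job is handed in; nothing more can be done
```

I clamped the fan and handed the job in; no verdict was reported, so the points below are my own checks. The robot clock stood at about 15 s of the 70 s allowed.

**What I did**
- I chose the black fan in the fixture at top-view pixel (292, 205). The blue one at (300, 132) and the orange one at (311, 286) are decoys.
- First stroke: I pinched the bar and swung the lever from about 0.28 to 1.25 rad, moving the pad about 9–10 mm.
- Reset: I lifted the lever 9 mm, swung it back three teeth, and let it drop in again.
- Second stroke: I turned in small steps to about 1.0 rad, then released the bar and raised the gripper clear.

**Last checks**
- **Pad force:** this is inferred, not measured directly. At standstill the bar read about 7.1 N, against about 5 N with the pad free (the task text says 4.5 N). That puts the pad on the fan at roughly 23–31 N. One reading during the last step was 8.9 N (about 43 N on the fan), but the standstill readings did not repeat it.
- **Fan:** it stopped moving at about 0.85 rad while the force kept rising, and in the pictures it lies flat and square against the fence.
- **Lever height:** it looks dropped in, and the tool was at the seated height (z about 0.055 m) before release.
- **Lever angle (disagreed):** after release the bar showed about 0.95 rad, against 1.00 while gripped. That matches the 0.05 rad of play plus measuring error, and the pad looked unmoved, but I could not check the force again.
- **Other things on the bench:** the robot never went near the heat sink, jar or screwdriver on the bench; I took no final measurement of their positions.

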